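# Centre a wobbly casting on the coating turntable, then start it

### The arm

A 7-joint arm with a two-finger parallel gripper is mounted at the origin on the work surface. World frame = base frame: x ahead of the robot, y to its left, z up, the work surface at z = 0. Lengths are in m, angles in rad, forces in N, time in s.
With the tool pointing down it reaches from about 0.35 to 0.9 m from the base axis. Payload 7.2 kg.
Tool frame: the origin (TCP) lies at the centre of the arm's flange, where the gripper is bolted on; the fingertips stand 182 mm ahead of it and the grasp point (between the pads) lies 163 mm ahead of it; z points along the fingers, y is the line along which they close (so a half turn about z gives the same grasp; the last joint's range is limited). The gripper opens to 88 mm and grips with 3 to 60 N. Pads are 20 mm wide; open, the fingers measure 115 mm over their backs; the gripper's body (75 mm by 178 mm) begins 61 mm behind the grasp point.
Start: joints at [1.263, 0.411, -0.013, 1.596, 0.006, 1.134, -0.082], TCP at [0.148, -0.607, 0.405] pointing down, gripper open.
Joint ranges: [-2.95, 2.95], [-0.29, 1.99], [-1.47, 1.44], [0.14, 2.54], [-1.03, 4.17], [0.13, 1.85], [-2.86, 2.86]. Speed limits (rad/s): [2.39, 2.39, 3.01, 3.01, 3.14, 3.14, 3.14].

### API

Orientations are given as a rotation vector (axis times angle).
In Python, from station import robot gives the robot as it stands.
- The arm moves only by the tool step_arm, never from a script. Its argument "moves" is a list that holds one entry, the list of rows, each a list of 7 numbers: the shift along the tool's x, y, z in units of 30 mm (1.0 is 30 mm), then the turn, a rotation vector about the tool's x, y, z in degrees, then the finger opening in mm, from 0 to 87.8. A call has 1 to 5 rows; each row is the pose to reach, as a shift and turn from the pose commanded when the call began, along the tool's axes at that moment; what a row does not reach only later rows make up. A row lasts 1/12 s, in which the tool goes at most 41.7 mm and 7.16 degrees, less where a joint would pass 70% of its speed; a pose out of reach is approached as far as the arm can. A call with a gripper value outside its range is refused whole. The fingers move at their own pace and stop on an object; "squeeze" is the grip in N (left out, the last holds). Time passes only in rows, so rows that repeat a pose let the fingers close. It gives the time, the measured TCP pose, the force, the opening and the grip force at its end, in the units of the state.
- robot.observe(): the state, without advancing time (a new reading comes with each control period).
- robot.camera(name): name is "scene" or "top" or "wrist"; returns the picture (480x640x3 uint8, red, green, blue); there is no depth.
- robot.calibration(name): a dict with "camera_matrix" (3x3 intrinsics, pixels), "k1" (the pictures are not rectified: a ray, as slopes to the right and down, at radius r is drawn at 1 + k1 r^2 times it, then the intrinsics apply), "origin" and "orientation" of the camera in the world. Camera axes: x right, y up, looking along -z (the intrinsics and any distortion apply to the point x, -y, -z); pixel columns grow to the right and rows downward; lengths in m; the calibration is good to about 2 mm. A picture is of the moment at which its call begins: read the wrist's pose just before it. calibration takes no time and is no camera call; for the wrist camera it gives the pose at the moment of the call.
- robot.close_job(): hands the job in; it is judged then, once.
Trained networks look in the newest picture that a camera, given by its name, has taken for a name from the list of things; names that differ only in an ending like _2 or _b are one class to them, and where a whole thing is asked for, a point or a joint stands for the part that bears it (a point fixed in the world has none). Each returns a list of dicts, best first, with "conf" (0 to 1); they miss things now and then, are a little off and sometimes report something else, mostly with a low value. They report only what shows in the picture. A call takes as long as a camera call. They do not tell look-alikes from the thing itself.
- robot.recognise(camera, label): "rect" ([left, top, right, bottom] in pixels, round what is visible of it).
- robot.masks_of(camera, label): "pixels" (480x640 bool, what is visible of it) and "rect" ([left, top, right, bottom] in pixels, round what is visible of it).
- robot.landmark_of(camera, label): "point" ([column, row] in pixels: a listed point, or the origin of a listed thing).
The state is a dict: "time_s": time; "q": joint angles; "qvel": joint speeds; "joint_efforts": joint torques, N m; "tcp_pos": TCP position; "orientation": TCP orientation; "contact_force": force on the tool from outside, world axes, zero at the start; "ft_torque": the same for the moment, N m; "gripper_width": opening from 0.0 (shut) to 1.0 (fully open); "grip_force": force on a finger pad.
Only numpy, scipy, OpenCV 4.12 (cv2) and the standard library are available. Lean on these libraries where they do the work, as an engineer would, in place of code of your own. Each camera call takes 0.05 s, during which the arm holds its last target. There are 200 camera calls.

### The job

The small white ball-topped casting stands off to one side on the turntable's round black platter. Nudge it with light taps of the fingertips until it stands in the middle of the platter, upright and without pinching, lifting or tipping it; then take the fingers off it and press the turntable's start button fully down and let it go. Do not start the turntable before the casting is centred, and leave the other things on the bench as they are.

Things in the scene. Friction and masses are not known exactly. Their poses are not given: they have to be found in the camera images.
- finial: The casting: white, loose, top-heavy, 62 mm tall, about 60 g. From the bottom: underside 26 mm wide, 3 mm high; foot disc 36 mm wide, 3 to 15 mm up (pushed here it slides, with 0.2 to 0.8 N; pushed on stem or ball it rocks and can topple); stem 12 mm wide; ball 26 mm wide centred 49 mm up. Origin: centre of the underside, z up. Starts 14 to 20 mm off the platter's middle, on any side.
- platter_top (a point): Centre of the upper face of the platter: a flat round black plate, 76 mm across and 10 mm thick, which is fixed (it does not turn during this job). z up; the face is 55 mm above the bench. Around it is free air down to the grey housing, whose top is 35 mm above the bench.
- turntable: The fixed grey turntable housing, standing on the bench: 130 mm along its own x, from -130 to +65 mm along its own y, top 35 mm above the bench. Origin: on the bench under the platter's middle; x and y level, z up. The start button is at its -y end, 98 mm from the origin.
- start_top (a point): Centre of the top of the start button: a round grey cap 32 mm across, in a low black surround at the -y end of the housing. It is pressed straight down. This point moves with the cap.
- start (a joint): Travel of the start button in m: 0 released, 0.006 fully down. A spring pushes it back; fully down takes about 5 N.
- dome: Low white domed casting, 48 mm across, 31 mm tall. Bystander, leave it where it stands. Origin: centre of the underside, z up.
- cone: White cone casting, 44 mm across, 50 mm tall. Bystander, leave it where it stands. Origin: centre of the underside, z up.
- pigment: Blue pigment jar, 54 mm across, 55 mm tall. Bystander, leave it where it stands. Origin: centre of the underside, z up.
- dropper: Slim amber dropper bottle with white cap, 26 mm across, 75 mm tall. Bystander, leave it where it stands. Origin: centre of the underside, z up.
- flakes: Jar of gold flakes with black lid, 68 mm across, 85 mm tall. Bystander, leave it where it stands. Origin: centre of the underside, z up.
- cup: Clear mixing cup, 72 mm across the rim, 90 mm tall. Bystander, leave it where it stands. Origin: centre of the underside, z up.
- glitter: Green bottle with black cap, 40 mm across, 80 mm tall. Bystander, leave it where it stands. Origin: centre of the underside, z up.
Mind the look-alikes: they are no part of the job. Leave any red or yellow look-alike of the finial alone. Leave any pink look-alike of the turntable alone.

How it is judged:
By the outcome, as a careful person would: the job done as asked, in the order asked, and still so for the second after the job is handed in, with the robot touching nothing.
It also fails if it takes over 54 s, if anything falls off the work surface, if the arm or the gripper's body presses on something with over 40 N, if the wrist force passes 120 N, or if a joint passes its speed limit or range.

## Working session

There is one attempt and no reset: what is moved stays moved. The work goes in short steps, Python scripts to look and compute and a tool call to move; the robot and the scene stay as the last step left them, time stands still between calls to the robot, and variables do not carry over. Pictures are saved under pics/ and viewed, at most 10 in all, crops included, and the job is handed in when it is done.

Besides the shell and the picture viewer there is one more tool, called after "Request:" as name([rows], argument=value, ...), one row to a line, values as JSON. step_arm: Moves the arm, as the interface text tells. Its arguments: {"type":"object","properties":{"moves":{"type":"array"},"squeeze":{"type":"number"}},"required":["moves"]}

```bash
mkdir -p pics; cat > h.py <<'E'
import numpy as np, cv2
from scipy.spatial.transform import Rotation as R
from station import robot
def rot(o):
    o=np.array(o,float)
    if o.shape==(3,3): return o
    return R.from_rotvec(o).as_matrix() if o.size==3 else R.from_quat(o).as_matrix()
def ray(c,px):
    K=np.array(c["camera_matrix"]);k=c["k1"]
    d=np.array([(px[0]-K[0,2])/K[0,0],(px[1]-K[1,2])/K[1,1]]);u=d.copy()
    for _ in range(30): u=d/(1+k*(u@u))
    return np.array(c["origin"]),rot(c["orientation"])@np.array([u[0],-u[1],-1])
def at(c,px,z):
    o,d=ray(c,px);return o+d*(z-o[2])/d[2]
def proj(c,p):
    K=np.array(c["camera_matrix"]);v=rot(c["orientation"]).T@(np.array(p)-np.array(c["origin"]))
    u=np.array([v[0],-v[1]])/-v[2];u=u*(1+c["k1"]*(u@u));return np.array([K[0,0]*u[0]+K[0,2],K[1,1]*u[1]+K[1,2]])
def save(n,im): cv2.imwrite("pics/"+n,im[:,:,::-1])
E
python3 - <<'E'
from h import *
np.set_printoptions(precision=4,suppress=True)
s=robot.observe();print(s)
a=robot.camera("top");b=robot.camera("scene")
save("a.png",np.hstack([a,b])[::1,::1] if 0 else cv2.resize(np.vstack([a,b]),(450,600)) if 0 else a);save("b.png",b)
for cam in("top","scene"):
    c=robot.calibration(cam);print(cam,c)
    for l,z in(("finial",.055),("platter_top",.055),("turntable",0),("start_top",.04)):
        for d in robot.landmark_of(cam,l): print(l,d["conf"],d["point"],at(c,d["point"],z))
E
```

```text
{'time_s': 0.0, 'q': array([ 1.2628,  0.4119, -0.0128,  1.597 ,  0.0056,  1.1343, -0.0822]), 'qvel': array([ 0.001 ,  0.0007, -0.0005,  0.0005,  0.0016, -0.0009,  0.0004]), 'joint_efforts': array([  0.0003, -58.7954,   0.6417, -29.1078,  -0.0538,   0.0182,
         0.0001]), 'tcp_pos': array([ 0.1484, -0.6069,  0.4038]), 'orientation': array([-3.1175, -0.3757,  0.0004]), 'contact_force': array([-0.7932,  0.0819, -0.6019]), 'ft_torque': array([0.0227, 0.0206, 0.0165]), 'grip_force': 0.0, 'gripper_width': 0.9975034789525273}
top {'camera_matrix': array([[513.391 ,   0.    , 316.7566],
       [  0.    , 513.391 , 230.8288],
       [  0.    ,   0.    ,   1.    ]]), 'k1': -0.11304092113938657, 'origin': array([ 0.3339, -0.0074,  1.4826]), 'orientation': array([ 0.1139, -0.1256, -1.5931])}
finial 0.7 [287.6, 237.6] [0.5352 0.0615 0.055 ]
finial 0.52 [272.9, 291.0] [0.387  0.1049 0.055 ]
platter_top 0.87 [282.7, 229.2] [0.5594 0.0749 0.055 ]
turntable 0.62 [284.0, 233.9] [0.5541 0.0744 0.    ]
turntable 0.62 [381.6, 242.6] [ 0.5213 -0.2097  0.    ]
start_top 0.54 [418.4, 258.4] [ 0.4683 -0.
[... 272 characters left out ...]
 ,  0.7961]), 'orientation': array([0.6958, 0.4301, 1.0048])}
finial 0.79 [409.9, 198.4] [0.5364 0.184  0.055 ]
finial 0.77 [365.8, 213.9] [0.5304 0.0667 0.055 ]
finial 0.64 [434.1, 237.7] [0.6665 0.1535 0.055 ]
finial 0.47 [351.6, 189.6] [0.4413 0.0826 0.055 ]
platter_top 0.75 [373.8, 218.8] [0.5529 0.0736 0.055 ]
platter_top 0.15 [433.6, 240.2] [0.6719 0.148  0.055 ]
turntable 0.89 [376.4, 234.1] [0.5521 0.0848 0.    ]
turntable 0.56 [252.2, 268.2] [ 0.5059 -0.2077  0.    ]
start_top 0.76 [202.0, 248.5] [ 0.4345 -0.2894  0.04  ]
start_top 0.66 [328.5, 221.0] [ 0.495  -0.0104  0.04  ]
start_top 0.34 [402.7, 280.1] [0.7201 0.0359 0.04  ]
start_top 0.3 [151.9, 373.6] [ 0.6767 -0.4588  0.04  ]
```

View pics/a.png

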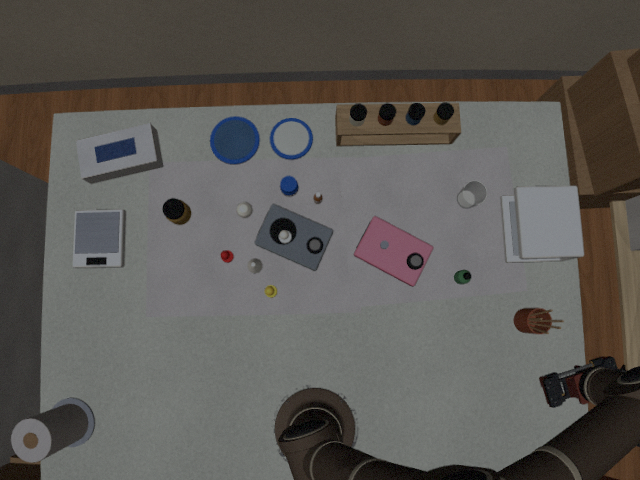

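View pics/b.png

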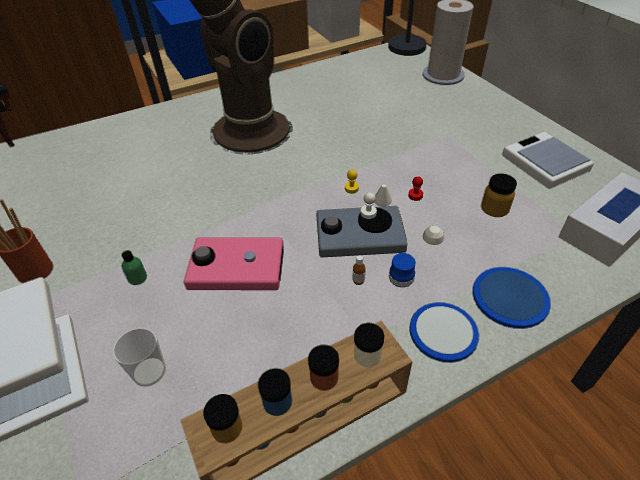

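Both views show the grey turntable: its platter is near (283,229) in top and (374,219) in scene, with the white finial on the base-side half. The button is at (315,242) in top. The red and yellow finials and the pink turntable are look-alikes. I'll move above the grey one.

```bash
cat >> h.py <<'E'
def to(tip_xyz,push=None,tiplen=0.182):
    "print shift (30mm units, tool axes) and turn to place fingertips at xyz, tool down, tool y along +-push"
    s=robot.observe();p=np.array(s["tcp_pos"]);T=rot(s["orientation"])
    best=None
    for sg in (1,-1):
        y=T[:,1].copy() if push is None else sg*np.array([push[0],push[1],0.]);y[2]=0;y/=np.linalg.norm(y)
        z=np.array([0,0,-1.]);G=np.c_[np.cross(y,z),y,z]
        r=np.degrees(R.from_matrix(T.T@G).as_rotvec())
        if best is None or np.linalg.norm(r)<np.linalg.norm(best): best=r
    d=T.T@(np.array(tip_xyz)+[0,0,tiplen]-p)
    print("shift",(d/0.03).round(3),"turn",best.round(2),"tooly",T[:,1].round(3),"tcp",p.round(4),"t",s["time_s"])
E
python3 -c "
from h import *
to([.545,.07,.22],[.024,.010])"
```

```text
shift [ 18.201 -18.785   0.087] turn [-0.    0.   81.12] tooly [ 0.237 -0.971 -0.   ] tcp [ 0.1484 -0.6071  0.4046] t 0.5
```

Request:
step_arm([
  [[4.7,-4.85,0,0,0,0,70],[4.7,-4.85,0,0,0,0,70],[4.7,-4.85,0,0,0,0,70],[4.7,-4.85,0,0,0,0,70],[4.7,-4.85,0,0,0,0,70]],
])

```text
time_s: 0.92
tcp_pos: [0.2519, -0.4299, 0.4048]
orientation: [3.119, 0.377, 0.001]
contact_force: [0.5, 0.5, 0.3]
gripper_width: 0.799
grip_force: 0.0
```

Request:
step_arm([
  [[4.7,-4.85,0,0,0,0,70],[4.7,-4.85,0,0,0,0,70],[4.7,-4.85,0,0,0,0,70],[4.7,-4.85,0,0,0,0,70],[4.7,-4.85,0,0,0,0,70]],
])

```text
time_s: 1.33
tcp_pos: [0.3541, -0.2549, 0.4051]
orientation: [3.118, 0.377, 0.001]
contact_force: [0.5, 0.1, 0.7]
gripper_width: 0.797
grip_force: 0.0
```

Request:
step_arm([
  [[4.7,-4.85,0,0,0,0,70],[4.7,-4.85,0,0,0,0,70],[4.7,-4.85,0,0,0,0,70],[4.7,-4.85,0,0,0,0,70],[4.7,-4.85,0,0,0,0,70]],
])

```text
time_s: 1.75
tcp_pos: [0.4565, -0.08, 0.4051]
orientation: [3.119, 0.377, 0.002]
contact_force: [0.6, -0.0, -0.6]
gripper_width: 0.799
grip_force: 0.0
```

Request:
step_arm([
  [[4.1,-4.2,0,0,0,0,70],[4.1,-4.2,0,0,0,0,70],[4.1,-4.2,0,0,0,0,70],[4.1,-4.2,0,0,0,0,70],[4.1,-4.2,0,0,0,0,70]],
])

```text
time_s: 2.17
tcp_pos: [0.5468, 0.0753, 0.4049]
orientation: [-3.114, -0.385, -0.003]
contact_force: [0.3, 0.3, 1.2]
gripper_width: 0.795
grip_force: 0.0
```

Request:
step_arm([
  [[0,0,0,0,0,-34,70],[0,0,0,0,0,-34,70],[0,0,0,0,0,-34,70],[0,0,0,0,0,-34,70],[0,0,0,0,0,-34,70]],
])

```text
time_s: 2.58
tcp_pos: [0.5451, 0.0687, 0.4046]
orientation: [2.869, 1.281, -0.0]
contact_force: [-0.1, -0.1, 0.4]
gripper_width: 0.798
grip_force: 0.0
```

Request:
step_arm([
  [[0,0,0,0,0,-34,70],[0,0,0,0,0,-34,70],[0,0,0,0,0,-34,70],[0,0,0,0,0,-34,70],[0,0,0,0,0,-34,70]],
])

```text
time_s: 3.0
tcp_pos: [0.5451, 0.0685, 0.4047]
orientation: [2.369, 2.063, -0.0]
contact_force: [-0.3, 0.2, 0.0]
gripper_width: 0.797
grip_force: 0.0
```

Request:
step_arm([
  [[0,0,0,0,0,-31,70],[0,0,0,0,0,-31,70],[0,0,0,0,0,-31,70],[0,0,0,0,0,-31,70],[0,0,0,0,0,-31,70]],
])

```text
time_s: 3.42
tcp_pos: [0.5451, 0.0684, 0.4046]
orientation: [-1.731, -2.622, 0.001]
contact_force: [-0.6, -0.0, 0.4]
gripper_width: 0.801
grip_force: 0.0
```

```bash
cat > look.py <<'E'
from h import *
import sys
np.set_printoptions(precision=4,suppress=True)
print(robot.observe()["q"])
to([.545,.07,.22],[.024,.010])
c=robot.calibration("wrist");a=robot.camera("wrist");save(sys.argv[1],a)
for l,z in(("finial",.055),("platter_top",.055),("start_top",.04)):
    for d in robot.landmark_of("wrist",l): print(l,d["conf"],d["point"],at(c,d["point"],z))
E
python3 look.py c.png
```

```text
[ 0.4539  0.4146 -0.8737  1.7395  0.3454  1.1501 -0.1183]
shift [0.051 0.016 0.086] turn [-0.02  0.01  0.51] tooly [ 0.92   0.393 -0.   ] tcp [0.5451 0.0684 0.4046] t 3.4167
finial 0.7 [311.9, 210.1] [0.535  0.0705 0.055 ]
finial 0.59 [175.9, 81.1] [0.4081 0.1195 0.055 ]
platter_top 0.68 [336.9, 214.0] [0.5545 0.0754 0.055 ]
start_top 0.63 [246.5, 289.0] [ 0.5106 -0.0203  0.04  ]
```

View pics/c.png

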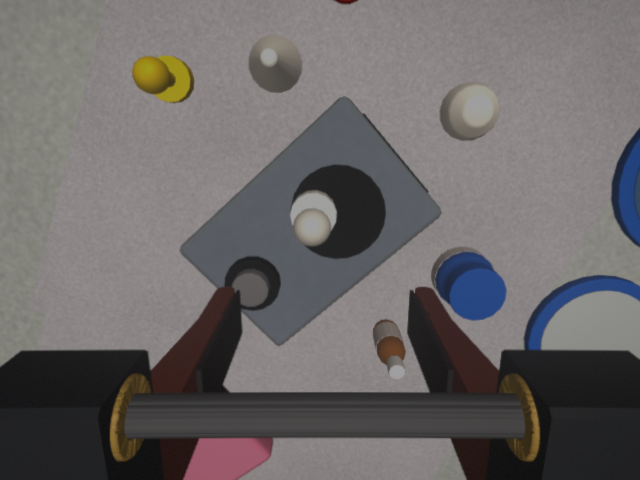

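The picture shows the platter at (339,211), with the finial foot at about (314,212) and the ball at (312,227). The button is at (250,288). Next I fit outlines for accurate positions.

```bash
cat > fit.py <<'E'
from h import *
import sys
from scipy.optimize import minimize
np.set_printoptions(precision=4,suppress=True)
t=np.linspace(0,2*np.pi,48)
def hull(c,x,y,discs):
    pts=np.array([proj(c,[x+r*np.cos(a),y+r*np.sin(a),z]) for z,r in discs for a in t])
    return cv2.convexHull((pts*16).astype(np.int32))
def model(c,x,y,parts):
    m=np.zeros((480,640),np.uint8)
    for d in parts: cv2.fillPoly(m,[hull(c,x,y,d)],1,shift=4)
    return m>0
PL=[[(.055,.038),(.045,.038)]]
th=np.linspace(-1.4,1.4,9)
FI=[[(.058,.018),(.070,.018)],[(.070,.006),(.095,.006)],[(.104+.013*np.sin(a),.013*np.cos(a)) for a in th]]
def fit(c,mask,x0,parts,ignore=None):
    w=np.ones(mask.shape,bool) if ignore is None else ~ignore
    f=lambda p:1-(lambda m:(m&mask&w).sum()/max(1,((m|mask)&w).sum()))(model(c,p[0],p[1],parts))
    r=minimize(f,x0,method="Nelder-Mead",options=dict(initial_simplex=np.array(x0)+[[0,0],[.006,0],[0,.006]],xatol=1e-4))
    return r.x,1-r.fun
def go(cam,name,near=(.555,.075)):
    c=robot.calibration(cam);im=robot.camera(cam)
    if name: save(name,im)
    F=[d for d in robot.masks_of(cam,"finial")]
    F=[(np.linalg.norm(at(c,[(d["rect"][0]+d["rect"][2])/2,(d["rect"][1]+d["rect"][3])/2],.07)[:2]-near),d) for d in F]
    if not F or min(F,key=lambda q:q[0])[0]>.05: print(cam,"no finial",[q[0] for q in F]);return im
    d=min(F,key=lambda q:q[0])[1];m=d["pixels"]
    f,iou=fit(c,m,near,FI)
    dark=(im.max(2)<30); u,v=proj(c,[*near,.055]).astype(int)
    n,lab=cv2.connectedComponents((dark).astype(np.uint8));box=lab[v-30:v+30,u-30:u+30]
    cnt=np.bincount(box.ravel());cnt[0]=0;pm=lab==cnt.argmax()
    ig=cv2.dilate(m.astype(np.uint8),np.ones((7,7)))>0
    p,pi=fit(c,pm,near,PL,ig)
    e=p-f;print(cam,"finial",f,iou,"platter",p,pi,"area",pm.sum(),"err mm",e*1e3,np.linalg.norm(e)*1e3)
    return im
if __name__=="__main__":
    for k in sys.argv[1:]: go(k,None)
E
python3 fit.py wrist top scene
```

```text
wrist finial [0.5366 0.0703] 0.932274638019617 platter [0.5805 0.2076] 0.03512557714222375 area 291359 err mm [ 43.8966 137.2931] 144.13992100041497
top no finial [np.float64(0.1681337053561496), np.float64(0.5471231251936475)]
scene finial [0.5337 0.0717] 0.9065155807365439 platter [0.5481 0.0785] 0.9034334763948498 area 526 err mm [14.4697  6.816 ] 15.994668569826933
```

```bash
sed -i 's/im.max(2)<30/im.max(2)<TH[cam]/; s/^PL=/TH=dict(wrist=40,top=30,scene=30)\nPL=/' fit.py
python3 - <<'E'
from fit import *
im=cv2.imread("pics/c.png");print(im.max(2)[205:218:4,340:420:6])
E
```

```text
[[ 33  34  33  34  35  33  34  37 101 100  99 100 101 100]
 [ 34  34  34  34  33  33  35  36 101 100  99 101 100  99]
 [ 34  34  34  34  34  34  34  36  99 101  99 101 101 100]
 [ 34  33  34  33  35  35  34  35  99 100 100 100 101  98]]
```

```bash
sed -i 's/wrist=40/wrist=65/;s/top=30,scene=30/top=50,scene=50/' fit.py; python3 fit.py wrist scene
```

```text
wrist finial [0.5365 0.0693] 0.949603359776015 platter [0.5545 0.0758] 0.9598640900403482 area 4936 err mm [18.0512  6.4868] 19.18137470585195
scene finial [0.5309 0.0735] 0.7739130434782608 platter [0.5483 0.0768] 0.9133858267716536 area 544 err mm [17.4063  3.2966] 17.7157236990066
```

```bash
python3 -c "
from h import *
to([.5365,.0693,.061],[18,6.5])"
```

```text
shift [ 0.121 -0.264  5.389] turn [0.   0.   2.88] tooly [0.922 0.386 0.   ] tcp [0.5452 0.069  0.4047] t 4.1167
```

Request:
step_arm([
  [[0.12,-0.26,0,0,0,2.9,70],[0.12,-0.26,1.2,0,0,2.9,70],[0.12,-0.26,2.4,0,0,2.9,70],[0.12,-0.26,3.4,0,0,2.9,70],[0.12,-0.26,3.4,0,0,2.9,70]],
])

```text
time_s: 4.53
tcp_pos: [0.5348, 0.0682, 0.2976]
orientation: [-1.802, -2.566, 0.009]
contact_force: [-1.8, -0.3, -0.3]
gripper_width: 0.793
grip_force: 0.0
```

```bash
python3 -c "
from fit import *
TH['wrist']=65
go('wrist','d.png')
to([.5365,.0693,.061],[18,6.5])"
```

```text
wrist finial [0.5368 0.0698] 0.9395759054231563 platter [0.5557 0.0755] 0.1429655270520176 area 63377 err mm [18.8977  5.7951] 19.766279805575575
shift [-0.007 -0.003  1.989] turn [-0.09 -0.06  0.01] tooly [ 0.94   0.34  -0.002] tcp [0.5366 0.0695 0.3027] t 4.6333
```

View pics/d.png

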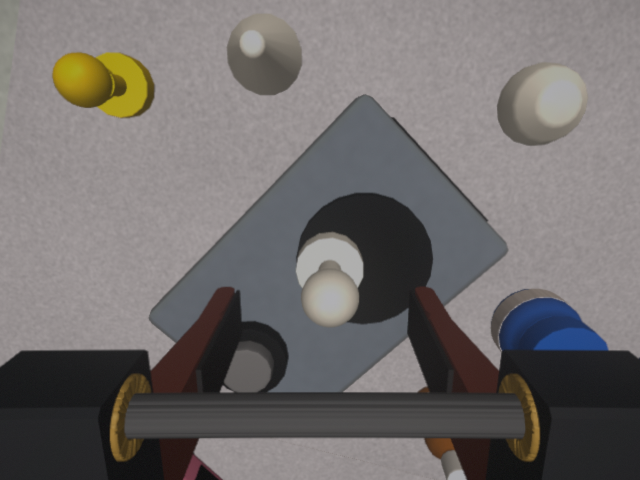

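The finial foot is at (330,262), midway between the fingers, and the platter is at (366,258). That leaves clearance for a gentle descent.

Request:
step_arm([
  [[0,0,0.6,0,0,0,70],[0,0,1.2,0,0,0,70],[0,0,1.6,0,0,0,70],[0,0,1.8,0,0,0,70],[0,0,1.9,0,0,0,70]],
])

```text
time_s: 5.05
tcp_pos: [0.537, 0.0694, 0.2461]
orientation: [1.805, 2.57, 0.001]
contact_force: [0.3, -0.1, -0.4]
gripper_width: 0.795
grip_force: 0.0
```

```bash
sed -i 's/    n,lab=/    dark\&=model(c,*near,[[(.055,.048),(.045,.048)]])\n    n,lab=/' fit.py; python3 -c "
from fit import *
go('wrist','e.png',(.5545,.0757))
to([.5365,.0693,.061],[18,6.5])"
```

```text
wrist finial [0.5365 0.0704] 0.9138853751094678 platter [0.5552 0.0753] 0.9109650242532551 area 16045 err mm [18.6711  4.8496] 19.290682640027576
shift [-0.    -0.016  0.109] turn [ 0.04  0.01 -0.01] tooly [0.941 0.339 0.001] tcp [0.5369 0.0695 0.2463] t 5.15
```

View pics/e.png

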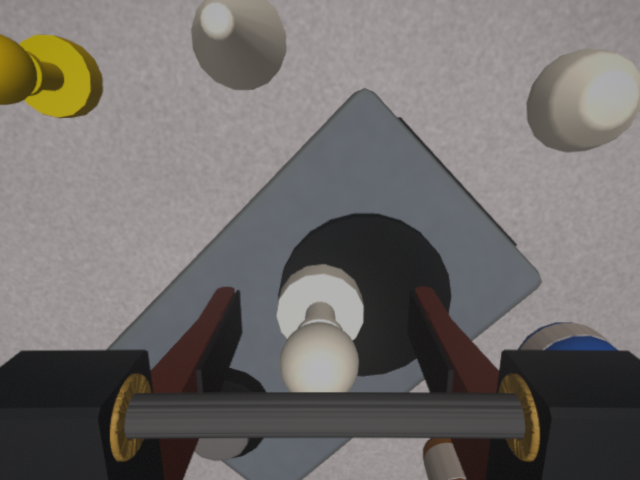

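The finial foot at (321,305) is centred between the tips. I close the gap, then push slowly along tool +y.

Request:
step_arm([
  [[0,0.15,0.04,0,0,0,70],[0,0.28,0.08,0,0,0,70],[0,0.38,0.08,0,0,0,70],[0,0.45,0.08,0,0,0,70],[0,0.51,0.08,0,0,0,70]],
])

```text
time_s: 5.57
tcp_pos: [0.5514, 0.0747, 0.2434]
orientation: [1.805, 2.571, 0.001]
contact_force: [-0.8, 0.0, -0.1]
gripper_width: 0.795
grip_force: 0.2
```

Request:
step_arm([
  [[0,0.05,0,0,0,0,70],[0,0.1,0,0,0,0,70],[0,0.15,0,0,0,0,70],[0,0.2,0,0,0,0,70],[0,0.25,0,0,0,0,70]],
])

```text
time_s: 5.98
tcp_pos: [0.5581, 0.077, 0.2432]
orientation: [-1.806, -2.571, 0.0]
contact_force: [-0.1, 0.0, 0.8]
gripper_width: 0.796
grip_force: 0.2
```

```bash
python3 -c "
from fit import *
go('wrist','f.png',(.5545,.0757))
go('scene',None,(.5545,.0757))
to([.5545,.0757,.061],[18,6.5])"
```

```text
wrist finial [0.5433 0.0731] 0.8688524590163934 platter [0.5547 0.0752] 0.9224947807933194 area 15707 err mm [11.4205  2.1002] 11.612018219531711
scene finial [0.5417 0.0722] 0.8267045454545454 platter [0.5511 0.0807] 0.8336673346693386 area 606 err mm [9.4235 8.5475] 12.722519063027285
shift [-0.    -0.128  0.008] turn [ 0.01 -0.   -0.02] tooly [0.941 0.339 0.   ] tcp [0.5581 0.077  0.2432] t 6.1833
```

View pics/f.png

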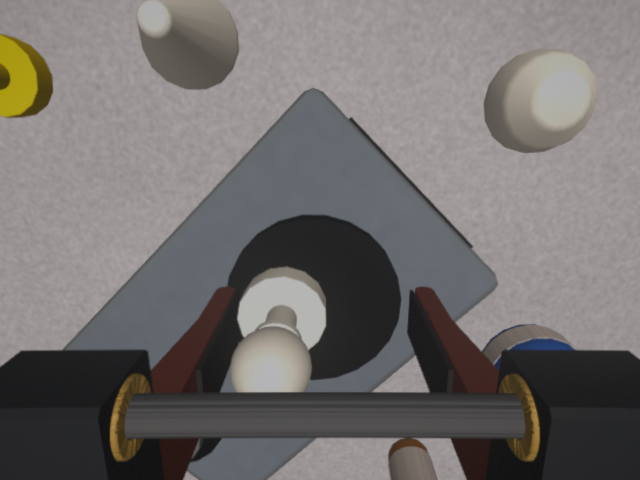

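The finial is upright, touching the left pad with its foot at (282,312), and has slid 7 mm. I continue.

Request:
step_arm([
  [[0,0.06,0,0,0,0,70],[0,0.12,0,0,0,0,70],[0,0.18,0,0,0,0,70],[0,0.23,0,0,0,0,70],[0,0.28,0,0,0,0,70]],
])

```text
time_s: 6.6
tcp_pos: [0.5662, 0.0799, 0.2432]
orientation: [1.806, 2.571, 0.0]
contact_force: [-0.2, 0.0, -0.6]
gripper_width: 0.8
grip_force: 0.1
```

```bash
python3 -c "
from fit import *
go('wrist',None,(.5545,.0757))
go('scene',None,(.5545,.0757))
to([.5545,.0757,.061],[18,6.5])"
```

```text
wrist finial [0.5509 0.0759] 0.8628697815869505 platter [0.5546 0.0752] 0.8731436868853542 area 15164 err mm [ 3.7436 -0.6443] 3.798681075813461
scene finial [0.5467 0.0754] 0.8022598870056498 platter [0.5504 0.0794] 0.7525773195876289 area 607 err mm [3.6899 4.0049] 5.445617864247705
shift [-0.002 -0.408  0.007] turn [ 0.   -0.   -0.01] tooly [0.941 0.339 0.   ] tcp [0.566  0.0799 0.2432] t 6.8
```

Request:
step_arm([
  [[0,0.04,0,0,0,0,70],[0,0.08,0,0,0,0,70],[0,0.12,0,0,0,0,70],[0,0.12,0,0,0,0,70],[0,0.0,0,0,0,0,70]],
])

```text
time_s: 7.22
tcp_pos: [0.5663, 0.0801, 0.2433]
orientation: [1.805, 2.571, 0.001]
contact_force: [-0.9, -0.1, -0.4]
gripper_width: 0.794
grip_force: 0.0
```

Request:
step_arm([
  [[0,-0.2,0,0,0,0,70],[0,-0.4,0,0,0,0,70],[0,-0.4,-0.7,0,0,0,70],[0,-0.4,-1.7,0,0,0,70],[0,-0.4,-2.3,0,0,0,70]],
])

```text
time_s: 7.63
tcp_pos: [0.5542, 0.0759, 0.3141]
orientation: [1.805, 2.571, 0.001]
contact_force: [0.9, -0.9, 0.2]
gripper_width: 0.798
grip_force: 0.0
```

```bash
python3 -c "
from fit import *
go('wrist','g.png',(.5545,.0757))
go('wrist','g.png',(.5545,.0757))
go('scene',None,(.5545,.0757))
to([.5545,.0757,.061],[18,6.5])"
```

```text
wrist finial [0.5549 0.0763] 0.9594235033259424 platter [0.5552 0.0752] 0.948961821835231 area 7858 err mm [ 0.2974 -1.0946] 1.1342461975136027
wrist finial [0.5546 0.0763] 0.9439210408254822 platter [0.5545 0.0757] 0.9483699268130406 area 7799 err mm [-0.1069 -0.5778] 0.5875858723763109
scene finial [0.5509 0.0752] 0.752112676056338 platter [0.5496 0.0776] 0.8778625954198473 area 479 err mm [-1.3066  2.4023] 2.7346965491739867
shift [0.007 0.022 2.273] turn [-0.09  0.01 -0.03] tooly [ 0.941  0.339 -0.002] tcp [0.5541 0.0753 0.3112] t 7.9333
```

View pics/g.png

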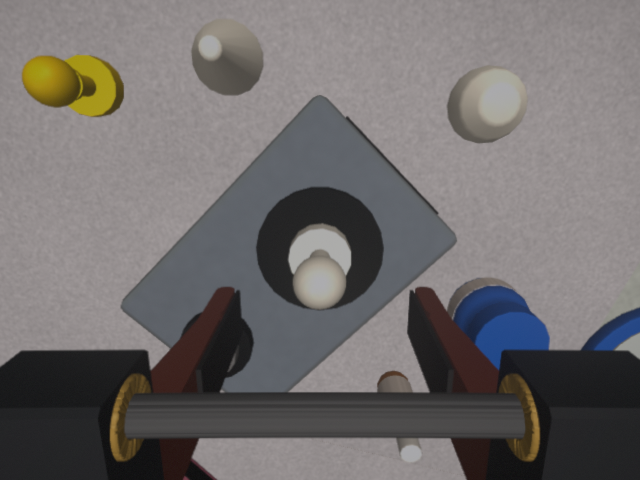

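The finial is upright with its foot at (320,257), within about 1 mm of the middle of the platter at (320,248), allowing for its height. Next is the button: I raise the tool, close the fingers and move over it.

```bash
python3 -c "
from h import *
to([.512,-.013,.16])
c=robot.calibration('wrist');robot.camera('wrist')
for d in robot.landmark_of('wrist','start_top'): print(d,[at(c,d['point'],z).round(4) for z in(.035,.04,.045,.05)])
"
```

```text
shift [-2.295 -2.319 -1.023] turn [-0.09  0.01  0.  ] tooly [ 0.941  0.339 -0.002] tcp [0.5541 0.0753 0.3112] t 7.9333
```

Request:
step_arm([
  [[0,0,-1.02,0,0,0,70],[0,0,-1.02,0,0,0,70],[-1,-1,-1.02,0,0,0,70],[-1.9,-1.9,-1.02,0,0,0,40],[-2.3,-2.3,-1.02,0,0,0,0]],
])

```text
time_s: 8.45
tcp_pos: [0.5115, -0.0161, 0.3415]
orientation: [-1.808, -2.568, 0.006]
contact_force: [-0.2, -0.7, -0.1]
gripper_width: 0.687
grip_force: 0.0
```

Request:
step_arm([
  [[0,0,0,0,0,0,0],[0,0,0,0,0,0,0],[0,0,0,0,0,0,0],[0,0,0,0,0,0,0],[0,0,0,0,0,0,0]],
])

```text
time_s: 8.87
tcp_pos: [0.5135, -0.0112, 0.3428]
orientation: [-1.803, -2.572, -0.001]
contact_force: [0.5, 0.8, 0.2]
gripper_width: 0.302
grip_force: 0.0
```

```bash
python3 -c "
from fit import *
to([.512,-.013,.16])
c=robot.calibration('wrist');im=robot.camera('wrist');save('i.png',im)
for d in robot.landmark_of('wrist','start_top'): print(d,[at(c,d['point'],z).round(4) for z in(.035,.04,.045,.05)])
go('wrist',None,(.5545,.0757))
"
```

```text
shift [-0.037 -0.068  0.026] turn [ 0.03 -0.04  0.  ] tooly [0.94  0.341 0.   ] tcp [ 0.5135 -0.0112  0.3428] t 8.8667
{'point': [314.4, 242.4], 'conf': 0.91} [array([ 0.5111, -0.0204,  0.035 ]), array([ 0.5107, -0.019 ,  0.04  ]), array([ 0.5103, -0.0175,  0.045 ]), array([ 0.5099, -0.0161,  0.05  ])]
wrist finial [0.5545 0.0765] 0.9331595164730979 platter [0.5549 0.0757] 0.9515833231446387 area 8522 err mm [ 0.4515 -0.8022] 0.9205089310064689
```

View pics/i.png

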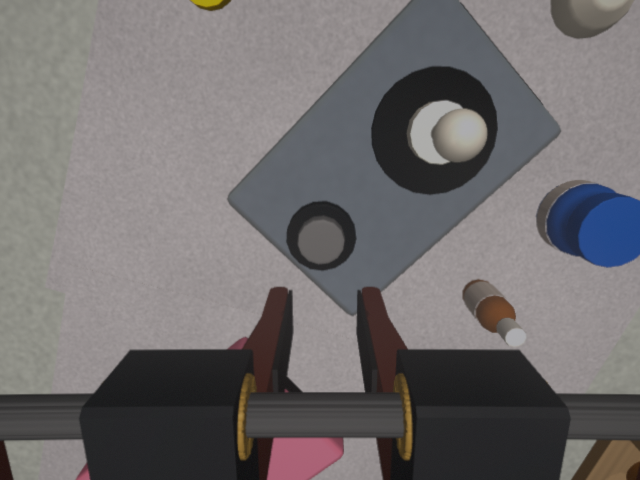

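The finial is still centred at (440,133), about 0.9 mm off. The cap of the button is at (321,239), which puts it near (0.513,-0.014), 98 mm from the platter's middle as it should be. I descend with the fingers closed.

Request:
step_arm([
  [[-0.1,-0.05,0.5,0,0,0,0],[-0.1,-0.05,1.4,0,0,0,0],[-0.1,-0.05,2.3,0,0,0,0],[-0.1,-0.05,2.9,0,0,0,0],[-0.1,-0.05,3.2,0,0,0,0]],
])

```text
time_s: 9.48
tcp_pos: [0.5121, -0.0159, 0.2446]
orientation: [-1.804, -2.569, 0.002]
contact_force: [-0.4, 0.4, -0.4]
gripper_width: 0.005
grip_force: 0.0
```

Request:
step_arm([
  [[0,0,0.1,0,0,0,0],[0,0,0.2,0,0,0,0],[0,0,0.3,0,0,0,0],[0,0,0.35,0,0,0,0],[0,0,0.4,0,0,0,0]],
])

```text
time_s: 9.9
tcp_pos: [0.5132, -0.0156, 0.2357]
orientation: [1.805, 2.57, 0.002]
contact_force: [-0.8, 1.3, 3.7]
gripper_width: 0.004
grip_force: 1.8
```

Request:
step_arm([
  [[0,0,0.03,0,0,0,0],[0,0,0.06,0,0,0,0],[0,0,0.09,0,0,0,0],[0,0,0.12,0,0,0,0],[0,0,0.12,0,0,0,0]],
])

```text
time_s: 10.32
tcp_pos: [0.5133, -0.0154, 0.2331]
orientation: [1.804, 2.569, 0.0]
contact_force: [-4.3, 0.4, 20.7]
gripper_width: 0.006
grip_force: 10.6
```

```bash
python3 -c "
from fit import *
s=robot.observe();print(s['tcp_pos'],s['contact_force'],s['ft_torque'])
im=robot.camera('wrist');save('j.png',im)"
```

```text
[ 0.5133 -0.0154  0.2331] [-4.2798  0.434  20.6816] [ 0.0813  1.0788 -0.0167]
```

View pics/j.png

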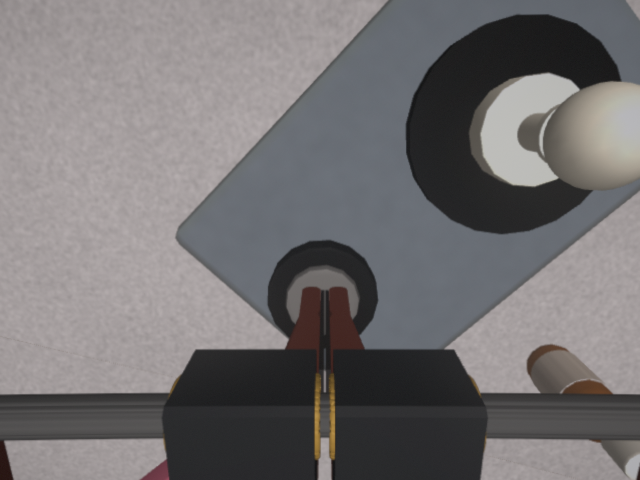

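The fingertips are on the cap at (322,293), and 20 N is well past the 5 N needed, so the button is at its stop. I release straight up.

Request:
step_arm([
  [[0,0,-0.3,0,0,0,0],[0,0,-0.9,0,0,0,0],[0,0,-2.0,0,0,0,0],[0,0,-3.2,0,0,0,0],[0,0,-3.8,0,0,0,0]],
])

```text
time_s: 10.78
tcp_pos: [0.5132, -0.0156, 0.3485]
orientation: [1.804, 2.569, 0.002]
contact_force: [0.8, 0.5, 0.6]
gripper_width: 0.006
grip_force: 0.0
```

Request:
step_arm([
  [[0,0,0,0,0,0,0],[0,0,0,0,0,0,0],[0,0,0,0,0,0,0]],
])

```text
time_s: 11.03
tcp_pos: [0.5123, -0.0164, 0.3443]
orientation: [-1.806, -2.57, 0.002]
contact_force: [-0.4, -0.2, 0.2]
gripper_width: 0.005
grip_force: 0.0
```

```bash
python3 -c "
from fit import *
print(robot.observe()['contact_force'])
im=go('wrist','k.png',(.5545,.0757))"
```

```text
[-0.4053 -0.2258  0.1838]
wrist finial [0.5546 0.0766] 0.9582555970149254 platter [0.5549 0.0761] 0.9519171495499938 area 8604 err mm [ 0.3036 -0.4831] 0.5705827695053665
```

View pics/k.png

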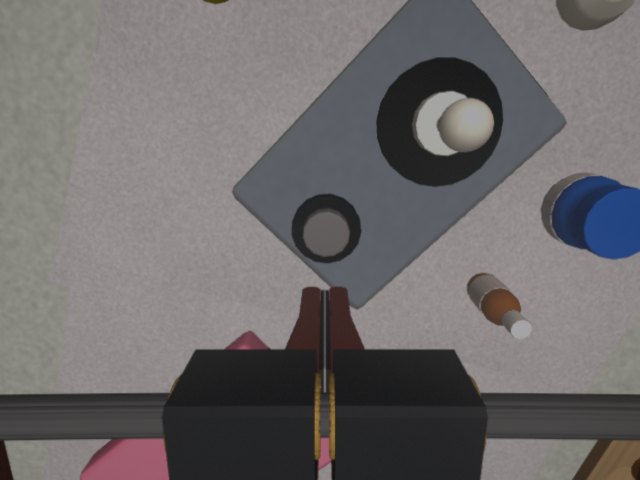

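The finial stands upright in the middle of the platter at (445,123), the button at (326,232) is released, and the gripper is clear of everything.

```bash
python3 -c "
from station import robot
print(robot.close_job())"
```

```text
the job is handed in; nothing more can be done
None
```

I nudged the finial upright to within about 1 mm of the platter's middle, then pressed the start button to its stop (about 20 N against the 5 N needed) and released it. The job was handed in at about 11 s, with the robot touching nothing.

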